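Free the sharpening stone from its ratchet clamp and put it away

ROBOT

A 7-joint arm with a two-finger parallel gripper is mounted at the origin on a cart in front of the work surface, level with it; the furniture and walls round the work are solid. World frame = base frame: x ahead of the robot, y to its left, z up, the work surface at z = 0. Lengths are in m, angles in rad, forces in N, time in s.
With the tool pointing down it reaches from about 0.425 to 0.925 m from the base axis. Payload 6.8 kg.
Tool frame: the origin (TCP) lies on the centre line of the jaws, within the pads' length; the fingertips stand 8 mm ahead of it and the grasp point (between the pads) lies 11 mm behind it (bot.tips_ahead is the distance from the TCP to the fingertips, in m); z points along the fingers, y is the line along which they close (so a half turn about z gives the same grasp; the last joint's range is limited). The gripper opens to 85 mm and grips with 20 to 120 N. Pads are 22 mm wide; open, the fingers measure 114 mm over their backs; the gripper's body (76 mm by 85 mm) begins 54 mm behind the grasp point. The pads swing forward as they close: fully open they stand 13 mm farther back than shut.
Start: joints at [1.083, 0.477, 0.022, 1.555, -0.011, 1.109, -0.083], TCP at [0.25, -0.627, 0.239] pointing down, gripper open.
Joint ranges: [-2.96, 2.96], [-0.34, 2.1], [-1.41, 1.46], [0.24, 2.44], [-1.37, 4.51], [0.17, 1.92], [-2.96, 2.96]. Speed limits (rad/s): [2.39, 2.39, 3.14, 3.14, 3.14, 3.14, 3.14].

INTERFACE

Orientations are given as a unit quaternion [w, x, y, z].
In Python, from station import bot gives the robot as it stands.
- The arm moves only by the tool send_rows, never from a script. Its argument "deltas" is text: rows parted by semicolons, each of 4 numbers parted by spaces: the shift along the tool's x, y, z in m, then the turn about the tool's z in degrees. In form: x y z spin; .... A call has 1 to 5 rows; each row is the pose to reach, as a shift and turn from the pose commanded when the call began, along the tool's axes at that moment; what a row does not reach only later rows make up. A row lasts 1/10 s, in which the tool goes at most 50 mm and 8.59 degrees, less where a joint would pass 70% of its speed; a pose out of reach is approached as far as the arm can. A call with a gripper value outside its range is refused whole. "claw" is the opening, from 0 (shut) to 1 (fully open), set as the call begins (left out, the last holds). The fingers move at their own pace and stop on an object; "force" is the grip in N (left out, the last holds). Time passes only in rows, so rows that repeat a pose let the fingers close. It gives the time, the measured TCP pose, the force, the opening and the grip force at its end, in the units of the state.
- bot.get_obs(): the state, without advancing time (a new reading comes with each control period).
- bot.read_camera(name): name is "side" or "top"; returns a dict with "img" (400x640x3 uint8, red, green, blue), "depth" (400x640 float32, m along the optical axis (not along the pixel's ray), 0 where there is no reading), "fx", "fy", "cx", "cy" (pixels), "dist_coeffs" ([k1, k2, p1, p2, k3] as OpenCV has them; the pictures are not rectified), "camera_from_world" (4x4, takes a point from world to camera coordinates). Camera axes: x right, y up, looking along -z (the intrinsics and any distortion apply to the point x, -y, -z); pixel columns grow to the right and rows downward; lengths in m; the calibration is good to about 2 mm. A picture is of the moment at which its call begins.
- bot.hand_in(): hands the job in; it is judged then, once.
Trained networks look in a picture, given as the dict that the camera call returned (one of the last four; its "shot" number tells which), for a name from the list of things; names that differ only in an ending like _2 or _b are one class to them, and where a whole thing is asked for, a point or a joint stands for the part that bears it (a point fixed in the world has none). Each returns a list of dicts, best first, with "confidence" (0 to 1); they miss things now and then, are a little off and sometimes report something else, mostly with a low value. They report only what shows in the picture. A call takes as long as a camera call. They do not tell look-alikes from the thing itself.
- bot.masks_of(picture, query): "mask" (400x640 bool, what is visible of it).
- bot.landmark_of(picture, query): "xyz" ([x, y, z] in m, in world coordinates, good to about 4 mm: a listed point, or the origin of a listed thing).
The state is a dict: "t": time; "q": joint angles; "joint_vel": joint speeds; "joint_torque": joint torques, N m; "eef_pos": TCP position; "tool_rot": TCP orientation; "contact_force": force on the tool from outside, world axes, zero at the start; "torque": the same for the moment, N m; "gripper_width": opening from 0.0 (shut) to 1.0 (fully open); "grasp_force": force on a finger pad.
Only numpy, scipy, OpenCV 4.12 (cv2) and the standard library are available. Lean on these libraries where they do the work, as an engineer would, in place of code of your own. Each camera call takes 0.05 s, during which the arm holds its last target. There are 200 camera calls.

TASK

The small sharpening stone is locked in the ratchet clamp: throw the pawl lever over first, then slide the jaw fully back and lift the stone out. Set the stone down flat on the worktop, let go and take it again by its ends, then stow it flat between the cheeks of the wooden rest without dropping it. Leave the clamp open with its pawl thrown over, and do not disturb the other things.

Things in the scene. Friction and masses are not known exactly. Their poses are not given: they have to be found in the camera images.
- clamp: Metal ratchet clamp, fixed to the worktop. Base 220 x 56 x 8 mm, on it a bed 36 mm wide, top at z=20 mm. Origin: centre of underside; x = the way the jaw slides open, along the clamp; z up. Fixed jaw (44 mm wide, top z=60 mm, no lip): face at x=-92 mm. Sliding jaw (44 mm wide): face at x=-29 mm when joint jaw is 0.
- jaw (a joint): Position of the sliding jaw along the clamp's x, m: about 0 as found, closed on the stone; positive = open, end of travel 0.028. Friction about 3 N; stays where it is left. While the pawl is engaged a saw-toothed rack stops it from opening. Its lip (z=55 to 61 mm) covers the last 13 mm of the stone, which cannot be lifted until the jaw is back.
- tab_top (a point): Middle of the top of the pull tab at the rear end of the sliding jaw (x=72 mm in the clamp when jaw is 0): upright plate 12 mm thick along the clamp's x, 26 mm wide, top 63 mm above the worktop, free down to 31 mm above it; pinch it from above to slide the jaw. Moves with the jaw; axes as the clamp's.
- pawl (a joint): Angle of the pawl lever, rad: 0 = engaged, lever leaning 25 degrees to the clamp's +x; grows as it is pushed towards the clamp's -x; stop at 1.3, where it leans 50 degrees to -x over the jaw and the pawl is clear of the rack. Gravity only: past about 0.6 it falls over and stays thrown, short of that it falls back. A light push with closed fingers does it.
- thumb_bar (a point): Centre of the thumb bar at the end of the pawl lever: bar of 12 mm diameter, 30 mm long, across the clamp (along its y), on a 7 mm stem, 46 mm from the pivot. Pivot at x=8, z=44 mm in the clamp (jaw at 0); so the bar is at x=27, z=86 mm engaged and x=-27, z=74 mm thrown over. Turns with the pawl.
- stone: Plain grey sharpening stone, a block 62 mm long (its x), 44 mm wide (its y), 32 mm high (its z), about 0.2 kg. Origin: centre of its underside. Starts on the clamp's bed (underside 20 mm up), its x along the clamp's x, its ends against the jaws and its long sides free: there it can be held only by the long sides, 44 mm apart.
- rest: Wooden rest, fixed to the worktop: floor 58 (x) x 70 (y) x 8 mm; two upright cheeks along x at its +y and -y sides, 54 mm apart inside, 8 mm thick, tops 48 mm above the worktop (8 mm above a stone lying in it); both x ends open. Origin: centre of underside. The stone lies in it flat, long axis along x, either way round: there it can be held only by its ends, 62 mm apart.
- clear (a point): Middle of the worktop between clamp and rest (at z=0, a fixed point in the world). From the point 60 % of the way from the clamp's origin to the rest's, the worktop is free for 70 mm all round: room to set the stone down and take it again.
- shaker: Bystander: salt shaker, 44 mm diameter, 90 mm high, standing behind the work. Origin at its underside.
- garlic: Bystander: head of garlic, 56 mm, behind the work. Origin at its underside.
- timer: Bystander: round kitchen timer, 70 mm diameter, 53 mm high, behind the work. Origin at its underside.
- fork: Bystander: steel fork, 193 mm long, lying along the front edge of the worktop.
- scraper: Bystander: bench scraper with wooden bar, 94 x 156 x 22 mm, lying to the right of the work.
There are look-alikes about, which are no part of the job. What is shaped like the stone but turquoise or yellow is not meant.

How it is judged:
On the way, in this order (a step that is already met when the one before it is completed fails the run):
1. the pawl lever is thrown over while the jaw is still closed on the stone (value of joint pawl above 1 rad and value of joint jaw below 0.008 m), for 0.1 s.
2. the jaw is slid back 18 mm or more (value of joint jaw above 0.018 m), for 0.2 s.
3. the stone lies flat on the worktop, let go (height (world z) of stone below 0.006 m and angle between stone's own z axis and vertical below 0.15 rad and contact force between the fingers and stone below 0.1 N and linear speed of stone below 0.03 m/s), for 0.1 s.
At the end, for the whole second after the job is handed in: The stone lies still and flat on the floor of the rest between its cheeks, within 15 mm of the middle lengthwise, long axis along the cheeks; the clamp's jaw is at least 15 mm open and its pawl thrown over (above 1.0 rad) (x of stone in the frame of rest between -0.015 and 0.015 m and y of stone in the frame of rest between -0.008 and 0.008 m and z of stone in the frame of rest below 0.012 m and angle between stone's own z axis and vertical below 0.1 rad and angle between the x axis of stone and the x axis of rest, either way round below 0.25 rad and linear speed of stone below 0.02 m/s and value of joint pawl above 1 rad and value of joint jaw above 0.015 m); the robot touches nothing.
It fails at once if the stone is dropped (falls freely faster than 0.5 m/s, more than about 13 mm) (linear speed of stone above 0.5 m/s and contact force between the fingers and stone below 0.1 N).
It fails at once if a bystander is shifted by more than 30 mm (distance of any of shaker, garlic, timer, fork, scraper from where it was at the start of the episode above 0.03 m).
It also fails if it takes over 72 s, if anything falls off the work surface, if the arm or the gripper's body presses on something with over 40 N, if the wrist force passes 120 N, or if a joint passes its speed limit or range.

## Working session

There is one attempt and no reset: what is moved stays moved. The work goes in short steps, Python scripts to look and compute and a tool call to move; the robot and the scene stay as the last step left them, time stands still between calls to the robot, and variables do not carry over. Pictures are saved under pics/ and viewed, at most 10 in all, crops included, and the job is handed in when it is done.

Besides the shell and the picture viewer there is one more tool, called as name(argument=value, ...), one argument or row to a line, values as JSON. send_rows: Moves the arm, as the interface text tells. Its arguments: {"type":"object","properties":{"deltas":{"type":"string"},"claw":{"type":"number"},"force":{"type":"number"}},"required":["deltas"]}

```bash
ls; mkdir -p pics; python3 - <<'E'
from station import bot
import cv2, numpy as np
o=bot.get_obs(); print(o['t'],o['eef_pos'],o['tool_rot'],o['gripper_width'])
a=bot.read_camera('top'); b=bot.read_camera('side')
cv2.imwrite('pics/top0.png',a['img'][:,:,::-1]); cv2.imwrite('pics/side0.png',b['img'][:,:,::-1])
for n in ['clamp','stone','rest','tab_top','thumb_bar']:
  for p,l in((a,'top'),(b,'side')):
    for d in bot.landmark_of(p,n)[:4]: print(n,l,round(d['confidence'],2),np.round(d['xyz'],3))
print(bot.get_obs()['t'])
E
```

```text
pics
0.0 [ 0.25005875 -0.62636125  0.23833581] [-8.74587622e-04  9.82014202e-01  1.88804909e-01 -2.18356455e-04] 0.9999251593698719
clamp top 0.78 [ 0.503  0.191 -0.003]
clamp side 0.9 [ 0.51   0.193 -0.001]
clamp side 0.49 [ 0.468 -0.218  0.001]
stone top 0.69 [0.404 0.424 0.001]
stone top 0.49 [0.506 0.134 0.022]
stone top 0.3 [ 0.49  -0.002  0.001]
stone side 0.68 [0.4   0.228 0.005]
stone side 0.64 [0.506 0.135 0.026]
stone side 0.42 [ 0.406  0.423 -0.004]
rest top 0.92 [ 0.468 -0.219 -0.001]
rest side 0.8 [ 0.466 -0.218  0.001]
tab_top top 0.85 [0.507 0.265 0.068]
tab_top side 0.51 [0.505 0.269 0.064]
thumb_bar top 0.5 [0.503 0.223 0.092]
thumb_bar side 0.46 [0.506 0.217 0.085]
0.6
```

View pics/top0.png

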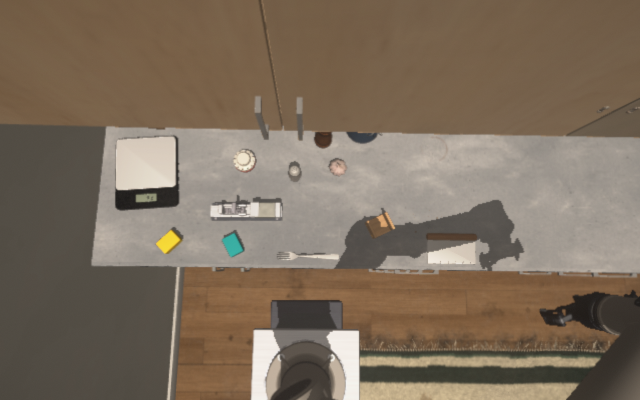

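View pics/side0.png

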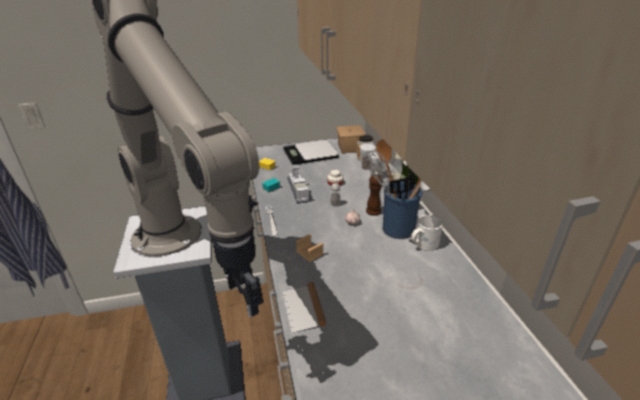

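Three things are shaped like the stone: yellow (169,241) and turquoise (233,244) in the top view, which are look-alikes, and the grey block in the clamp at (267,210), which is the one meant. The clamp is centred at about (246,210) with its jaw opening towards the image left (+y). The rest is at (380,225), turned. I'll confirm with a crop and measure the poses.

```bash
cat > h.py <<'E'
from station import bot
import cv2, numpy as np
def K(p): return np.array([[p['fx'],0,p['cx']],[0,p['fy'],p['cy']],[0,0,1.]])
def cloud(p):
    h,w=p['depth'].shape
    u,v=np.meshgrid(np.arange(w,dtype=np.float64),np.arange(h,dtype=np.float64))
    n=cv2.undistortPoints(np.stack([u,v],-1).reshape(-1,1,2),K(p),np.array(p['dist_coeffs'])).reshape(h,w,2)
    d=p['depth'][...,None].astype(float)
    c=np.concatenate([n[...,:1]*d,-n[...,1:]*d,-d,np.ones_like(d)],-1)
    W=c@np.linalg.inv(np.array(p['camera_from_world'])).T
    W=W[...,:3]; W[p['depth']==0]=np.nan
    return W
def proj(p,X):
    c=np.c_[np.atleast_2d(X),np.ones(len(np.atleast_2d(X)))]@np.array(p['camera_from_world']).T
    q=np.c_[c[:,0],-c[:,1],-c[:,2]]
    return cv2.projectPoints(q,np.zeros(3),np.zeros(3),K(p),np.array(p['dist_coeffs']))[0][:,0]
def rect(pts):
    r=cv2.minAreaRect(pts[:,:2].astype(np.float32)); return np.round(r[0],4),np.round(r[1],4),round(r[2],1)
E
python3 - <<'E'
from h import *
a=bot.read_camera('top'); b=bot.read_camera('side')
cr=lambda p,y,x,h,w,s:cv2.resize(p['img'][y:y+h,x:x+w,::-1],None,fx=s,fy=s,interpolation=cv2.INTER_CUBIC)
A=cr(a,180,150,90,260,3); B=cr(b,150,240,120,100,3); B=cv2.copyMakeBorder(B[:330],0,0,0,480,cv2.BORDER_CONSTANT)
r=cr(b,215,280,60,80,5)[:300,:400]; B[:300,320:720]=r
cv2.imwrite('pics/crop.png',np.vstack([A,B]))
for p,l in((a,'top'),(b,'side')):
  W=cloud(p)
  for n in['clamp','rest','stone']:
    for m in bot.masks_of(p,n)[:4]:
      P=W[m['mask']]; P=P[~np.isnan(P[:,0])]
      print(l,n,round(m['confidence'],2),len(P),np.round(np.median(P,0),3),'z',np.round(np.percentile(P[:,2],[2,50,90,99]),3))
      print('   all',rect(P))
      if n=='rest': Q=P[P[:,2]>.03]; print('   hi',len(Q),rect(Q), Q[:,2].max())
      if n=='stone': Q=P[np.abs(P[:,2]-np.median(P[:,2]))<.004]; print('   top',len(Q),rect(Q))
E
```

```text
top clamp 0.37 1482 [ 0.399 -0.447  0.006] z [-0.001  0.006  0.02   0.024]
   all (array([ 0.4013, -0.4499]), array([0.0974, 0.153 ]), 0.9)
top rest 0.63 455 [ 0.464 -0.225  0.01 ] z [0.001 0.01  0.047 0.051]
   all (array([ 0.4659, -0.2264]), array([0.0559, 0.0845]), 29.2)
   hi 124 (array([ 0.4646, -0.2223]), array([0.0548, 0.0701]), 26.8) 0.05334579394485872
top stone 0.88 305 [0.406 0.419 0.031] z [0.015 0.031 0.035 0.037]
   all (array([0.4056, 0.4218]), array([0.0417, 0.0592]), 45.7)
   top 249 (array([0.4055, 0.422 ]), array([0.0416, 0.0588]), 45.7)
top stone 0.59 328 [0.397 0.226 0.032] z [0.007 0.032 0.035 0.038]
   all (array([0.4013, 0.2295]), array([0.0687, 0.0439]), 29.4)
   top 252 (array([0.3986, 0.228 ]), array([0.0619, 0.0431]), 28.7)
top stone 0.55 263 [0.503 0.128 0.052] z [-0.001  0.052  0.056  0.063]
   all (array([0.51  , 0.1279]), array([0.0544, 0.05  ]), 0.7)
   top 197 (array([0.5047, 0.126 ]), array([0.0409, 0.0461]), 1.3)
side clamp 0.8 329 [0.501 0.11  0.035] z [0.007 0.035 0.064 0.089]
   all (array([0.5007, 0.2134]), array([0.0523, 0.2694]), 3.6)
side rest 0.82 450 [ 0.463 -0.224  0.023] z [0.005 0.023 0.047 0.05 ]
   all (array([ 0.4686, -0.224 ]), array([0.0602, 0.0705]), 26.6)
   hi 176 (array([ 0.4685, -0.2239]), array([0.0586, 0.0699]), 26.1) 0.05160589577165331
side stone 0.49 162 [0.399 0.215 0.031] z [0.008 0.031 0.035 0.037]
   all (array([0.3997, 0.2257]), array([0.0634, 0.0478]), 30.0)
   top 73 (array([0.3998, 0.2261]), array([0.0607, 0.0478]), 25.7)
```

View pics/crop.png

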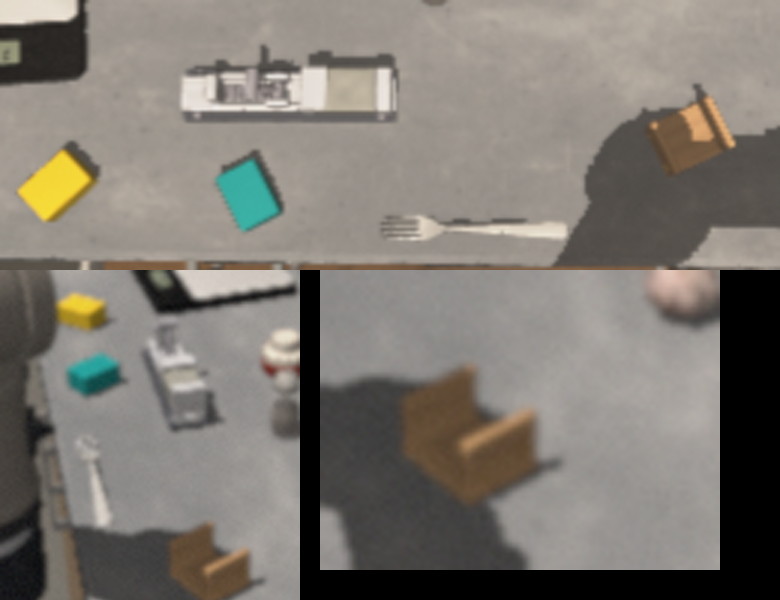

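The crop shows the plain grey block (crop 350,88) between the fixed jaw (385,90) and the lipped sliding jaw (313,88). The rest (690,135) has its cheeks running up and to the left. Next is a clamp height profile and its yaw from the depth images.

```bash
python3 - <<'E'
from h import *
a=bot.read_camera('top'); b=bot.read_camera('side')
for p,l in((a,'top'),(b,'side')):
  W=cloud(p); P=W[(np.abs(W[...,0]-.506)<.05)&(np.abs(W[...,1]-.2)<.15)&(W[...,2]>.005)&(W[...,2]<.12)]
  print(l,len(P),rect(P))
  for y in np.arange(.07,.32,.01):
    Q=P[np.abs(P[:,1]-y)<.005]
    if len(Q): print(round(y,3),len(Q),'x',np.round([Q[:,0].min(),Q[:,0].max()],3),'zmax',np.round(Q[:,2].max(),3),'x@top',np.round(Q[Q[:,2]>Q[:,2].max()-.006,0].mean(),3), end=' | ')
    if len(Q): R=Q[Q[:,2]>.05]; print('hi x',np.round([R[:,0].min(),R[:,0].max()],3) if len(R) else '')
E
```

```text
top 1281 (array([0.5054, 0.2031]), array([0.0991, 0.2848]), 0.3)
0.07 2 x [0.517 0.556] zmax 0.009 x@top 0.536 | hi x 
0.08 29 x [0.476 0.533] zmax 0.062 x@top 0.5 | hi x [0.485 0.515]
0.09 61 x [0.478 0.549] zmax 0.064 x@top 0.506 | hi x [0.484 0.525]
0.1 54 x [0.478 0.525] zmax 0.066 x@top 0.503 | hi x [0.484 0.525]
0.11 56 x [0.456 0.526] zmax 0.061 x@top 0.511 | hi x [0.485 0.525]
0.12 68 x [0.462 0.525] zmax 0.056 x@top 0.507 | hi x [0.485 0.525]
0.13 56 x [0.477 0.525] zmax 0.057 x@top 0.505 | hi x [0.484 0.525]
0.14 55 x [0.477 0.525] zmax 0.058 x@top 0.502 | hi x [0.484 0.524]
0.15 68 x [0.477 0.526] zmax 0.067 x@top 0.509 | hi x [0.483 0.526]
0.16 58 x [0.477 0.526] zmax 0.066 x@top 0.505 | hi x [0.483 0.526]
0.17 65 x [0.477 0.526] zmax 0.065 x@top 0.505 | hi x [0.483 0.526]
0.18 31 x [0.477 0.55 ] zmax 0.061 x@top 0.514 | hi x [0.505 0.52 ]
0.19 67 x [0.476 0.531] zmax 0.054 x@top 0.502 | hi x [0.493 0.518]
0.2 66 x [0.476 0.53 ] zmax 0.063 x@top 0.503 | hi x [0.489 0.521]
0.21 59 x [0.47  0.531] zmax 0.093 x@top 0.504 | hi x [0.49  0.517]
0.22 74 x [0.457 0.53 ] zmax 0.09
[... 1504 characters left out ...]
ax 0.059 x@top 0.508 | hi x [0.489 0.522]
0.21 25 x [0.458 0.518] zmax 0.096 x@top 0.508 | hi x [0.491 0.518]
0.22 25 x [0.478 0.518] zmax 0.094 x@top 0.507 | hi x [0.493 0.518]
0.23 5 x [0.479 0.489] zmax 0.032 x@top 0.489 | hi x 
0.24 8 x [0.48  0.504] zmax 0.036 x@top 0.489 | hi x 
0.25 6 x [0.479 0.522] zmax 0.056 x@top 0.502 | hi x [0.502 0.502]
0.26 40 x [0.48  0.525] zmax 0.064 x@top 0.5 | hi x [0.495 0.517]
0.27 19 x [0.478 0.547] zmax 0.063 x@top 0.497 | hi x [0.492 0.505]
0.28 6 x [0.479 0.488] zmax 0.014 x@top 0.483 | hi x 
0.29 2 x [0.476 0.486] zmax 0.017 x@top 0.486 | hi x 
0.3 7 x [0.477 0.496] zmax 0.025 x@top 0.492 | hi x 
0.31 1 x [0.493 0.493] zmax 0.019 x@top 0.493 | hi x
```

```bash
cat >> h.py <<'E'
def go(*targets):
    """targets: (x,y,z,tool-x angle deg); each printed from the previous one (first from the measured pose)"""
    o=bot.get_obs(); p=np.array(o['eef_pos']); w,x,y,z=o['tool_rot']
    a=np.degrees(np.arctan2(2*(x*y+w*z),1-2*(y*y+z*z)))
    print('t',round(o['t'],2),'at',np.round(p,4),round(a,2),'grip',round(o['gripper_width'],3),'gf',round(o['grasp_force'],1),'F',np.round(o['contact_force'],1))
    for T in targets:
        d=np.array(T[:3])-p; c,s=np.cos(np.radians(a)),np.sin(np.radians(a))
        print('->',T,'deltas',np.round([d[0]*c+d[1]*s,d[0]*s-d[1]*c,-d[2]],4),'spin',round((a-T[3]+180)%360-180,1))
        p=np.array(T[:3]);a=T[3]
E
python3 -c "
from h import *
print(bot.tips_ahead)
go((.45,-.4,.24,21.8),(.5,-.19,.24,62),(.504,.05,.2,90),(.504,.25,.13,90),(.504,.25,.08,90))"
```

```text
0.008
t 1.1 at [ 0.2503 -0.6269  0.2393] 21.76 grip 0.995 gf 0.0 F [ 0.7 -0.4  0.2]
-> (0.45, -0.4, 0.24, 21.8) deltas [ 0.2696 -0.1367 -0.0007] spin -0.0
-> (0.5, -0.19, 0.24, 62) deltas [ 0.1244 -0.1764 -0.    ] spin -40.2
-> (0.504, 0.05, 0.2, 90) deltas [ 0.2138 -0.1091  0.04  ] spin -28
-> (0.504, 0.25, 0.13, 90) deltas [ 0.2  -0.    0.07] spin 0
-> (0.504, 0.25, 0.08, 90) deltas [0.   0.   0.05] spin 0
```

send_rows(
  deltas="0.05 -0.025 0 0; 0.095 -0.048 0 0; 0.14 -0.07 0 0; 0.18 -0.09 0 0; 0.22 -0.11 0 0",
  claw=0,
)

```text
t: 1.6
eef_pos: [0.4154, -0.4411, 0.2396]
tool_rot: [0.0, 0.982, 0.189, 0.0]
contact_force: [1.2, -1.0, 0.6]
gripper_width: 0.14
grasp_force: 0.0
```

send_rows(
  deltas="0.05 -0.025 0 -8; 0.08 -0.06 0 -16; 0.11 -0.1 0 -24; 0.14 -0.14 0 -32; 0.17 -0.17 0 -40",
)

```text
t: 2.1
eef_pos: [0.5088, -0.2196, 0.2396]
tool_rot: [0.0, 0.856, 0.516, 0.0]
contact_force: [0.1, -0.9, 0.1]
gripper_width: 0.002
grasp_force: 0.0
```

```bash
python3 -c "
from h import *
go((.504,.05,.2,90),(.504,.25,.13,90),(.504,.25,.08,90))"
```

```text
t 2.1 at [ 0.5088 -0.2196  0.2396] 62.15 grip 0.002 gf 0.0 F [ 0.1 -0.9  0.1]
-> (0.504, 0.05, 0.2, 90) deltas [ 0.2361 -0.1302  0.0396] spin -27.8
-> (0.504, 0.25, 0.13, 90) deltas [ 0.2  -0.    0.07] spin 0
-> (0.504, 0.25, 0.08, 90) deltas [0.   0.   0.05] spin 0
```

send_rows(
  deltas="0.04 -0.02 0 -6; 0.08 -0.045 0.01 -12; 0.12 -0.065 0.02 -18; 0.16 -0.088 0.03 -24; 0.2 -0.11 0.04 -27.8",
)

```text
t: 2.6
eef_pos: [0.5062, 0.0076, 0.1993]
tool_rot: [0.0, 0.709, 0.706, 0.0]
contact_force: [1.7, -0.0, -0.7]
gripper_width: -0.001
grasp_force: 0.0
```

send_rows(
  deltas="0.05 0 0.01 0; 0.1 0 0.025 0; 0.145 0 0.045 0; 0.19 0 0.06 0; 0.23 0 0.07 0",
)

```text
t: 3.1
eef_pos: [0.5075, 0.2384, 0.1283]
tool_rot: [-0.0, 0.709, 0.705, -0.0]
contact_force: [0.7, 0.3, 0.5]
gripper_width: -0.004
grasp_force: 0.0
```

```bash
python3 -c "
from h import *
go((.504,.25,.08,90))
a=bot.read_camera('top')
for n in ['thumb_bar','tab_top']: print(n,[(round(d['confidence'],2),np.round(d['xyz'],3)) for d in bot.landmark_of(a,n)[:2]])"
```

```text
t 3.1 at [0.5075 0.2384 0.1283] 89.62 grip -0.004 gf 0.0 F [0.7 0.3 0.5]
-> (0.504, 0.25, 0.08, 90) deltas [ 0.0116 -0.0035  0.0483] spin -0.4
thumb_bar [(0.69, array([ 0.651, -0.091,  0.002]))]
tab_top []
```

send_rows(
  deltas="0.014 -0.0035 0 -0.4; 0.014 -0.0035 0.02 -0.4; 0.014 -0.0035 0.035 -0.4; 0.014 -0.0035 0.047 -0.4; 0.014 -0.0035 0.047 -0.4",
)

```text
t: 3.75
eef_pos: [0.5039, 0.2484, 0.0806]
tool_rot: [-0.0, 0.708, 0.706, -0.002]
contact_force: [0.9, -0.0, -0.5]
gripper_width: 0.003
grasp_force: 0.0
```

send_rows(
  deltas="-0.015 0 0 0; -0.025 0 0 0; -0.035 0 0 0; -0.045 0 0 0; -0.052 0 0 0",
)

```text
t: 4.25
eef_pos: [0.5049, 0.1963, 0.0825]
tool_rot: [0.0, 0.708, 0.706, -0.0]
contact_force: [-0.1, 0.9, 0.1]
gripper_width: 0.002
grasp_force: 0.0
```

send_rows(
  deltas="-0.007 0 0 0; -0.014 0 0 0; -0.02 0 0 0; -0.02 0 0 0; -0.02 0 0 0",
)

```text
t: 4.75
eef_pos: [0.505, 0.1812, 0.0832]
tool_rot: [-0.001, 0.707, 0.708, 0.002]
contact_force: [-0.1, 6.1, 2.2]
gripper_width: -0.001
grasp_force: 3.1
```

send_rows(
  deltas="0 0 -0.03 0; 0.01 0 -0.07 0; 0.05 0 -0.08 0; 0.085 0 -0.08 0; 0.085 0 -0.08 0",
  claw=0.6,
)

```text
t: 5.25
eef_pos: [0.5039, 0.2692, 0.1636]
tool_rot: [-0.001, 0.705, 0.709, 0.002]
contact_force: [-1.1, 0.1, -0.5]
gripper_width: 0.599
grasp_force: 0.0
```

```bash
python3 - <<'E'
from h import *
a=bot.read_camera('top');b=bot.read_camera('side')
for p in (a,b):
  for n in ['thumb_bar','tab_top']: print(n,[(round(d['confidence'],2),np.round(d['xyz'],3)) for d in bot.landmark_of(p,n)[:2]])
  W=cloud(p); P=W[(np.abs(W[...,0]-.506)<.02)&(np.abs(W[...,1]-.2)<.1)&(W[...,2]>.05)&(W[...,2]<.12)]
  for y in np.arange(.14,.24,.01):
    Q=P[np.abs(P[:,1]-y)<.005]
    if len(Q): print(round(y,2),round(Q[:,2].max(),3),end='; ')
  print()
c=lambda p,y,x,s:cv2.resize(p['img'][y:y+75,x:x+100,::-1],None,fx=s,fy=s,interpolation=cv2.INTER_CUBIC)
cv2.imwrite('pics/pawl.png',np.hstack([c(a,180,195,4),c(b,150,265,4)]))
go((.504,.266,.15,90),(.504,.266,.052,90))
E
```

```text
thumb_bar [(0.45, array([0.505, 0.169, 0.08 ]))]
tab_top []
0.14 0.057; 0.15 0.066; 0.16 0.082; 0.17 0.083; 0.18 0.066; 0.19 0.063; 0.2 0.058; 0.21 0.06; 
thumb_bar [(0.47, array([0.509, 0.165, 0.079]))]
tab_top [(0.69, array([0.505, 0.269, 0.064]))]
0.14 0.064; 0.15 0.088; 0.16 0.083; 0.17 0.081; 0.18 0.061; 0.19 0.057; 0.2 0.054; 0.21 0.062; 0.22 0.072; 0.23 0.071; 
t 5.55 at [0.5049 0.2614 0.1619] 89.86 grip 0.6 gf 0.0 F [ 0.3 -0.1 -0.4]
-> (0.504, 0.266, 0.15, 90) deltas [ 0.0046 -0.001   0.0119] spin -0.1
-> (0.504, 0.266, 0.052, 90) deltas [0.    0.    0.098] spin 0
```

View pics/pawl.png

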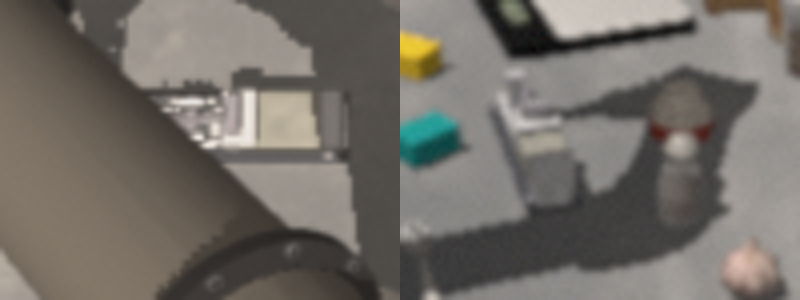

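The thumb bar is at y≈0.167, z≈0.08, so the pawl is thrown over. The block is still against the jaw. Next I pinch the tab.

send_rows(
  deltas="0.004 -0.001 0.04 0; 0.004 -0.001 0.08 0; 0.004 -0.001 0.1 0; 0.004 -0.001 0.117 0; 0.004 -0.001 0.117 0",
)

```text
t: 6.05
eef_pos: [0.5025, 0.2649, 0.0429]
tool_rot: [-0.0, 0.708, 0.706, -0.002]
contact_force: [0.8, -0.4, -0.4]
gripper_width: 0.597
grasp_force: 0.0
```

send_rows(
  deltas="0 0 0 0; 0 0 0 0; 0 0 0 0; 0 0 0 0; 0 0 0 0",
  claw=0,
  force=40,
)

```text
t: 6.55
eef_pos: [0.5051, 0.2671, 0.0465]
tool_rot: [0.001, 0.708, 0.707, 0.001]
contact_force: [2.5, -1.2, 6.3]
gripper_width: 0.291
grasp_force: 43.3
```

send_rows(
  deltas="0.006 0 0 0; 0.013 0 0 0; 0.02 0 0 0; 0.025 0 0 0; 0.028 0 0 0",
)

```text
t: 7.05
eef_pos: [0.5048, 0.2951, 0.0465]
tool_rot: [0.001, 0.708, 0.707, 0.001]
contact_force: [1.5, -3.1, 8.3]
gripper_width: 0.299
grasp_force: 43.7
```

send_rows(
  deltas="0 0 0 0; 0 0 0 0; 0 0 0 0; 0 0 0 0",
)

```text
t: 7.45
eef_pos: [0.5048, 0.2956, 0.0465]
tool_rot: [0.0, 0.707, 0.707, 0.001]
contact_force: [3.0, -1.2, 6.5]
gripper_width: 0.295
grasp_force: 43.4
```

Release, rise, then check the jaw and the stone.

send_rows(
  deltas="0 0 0 0; 0 0 0 0; 0 0 0 0; 0 0 0 0; 0 0 0 0",
  claw=0.6,
)

```text
t: 7.95
eef_pos: [0.5036, 0.295, 0.0451]
tool_rot: [-0.0, 0.707, 0.707, -0.0]
contact_force: [-0.3, -0.1, 0.9]
gripper_width: 0.599
grasp_force: 0.0
```

send_rows(
  deltas="0 0 -0.03 0; 0 0 -0.07 0; 0 0 -0.11 0; 0 0 -0.15 0; 0 0 -0.18 0",
)

```text
t: 8.45
eef_pos: [0.504, 0.2955, 0.228]
tool_rot: [0.0, 0.707, 0.707, 0.001]
contact_force: [0.0, 0.4, 0.6]
gripper_width: 0.603
grasp_force: 0.0
```

send_rows(
  deltas="-0.04 0 0 0; -0.08 0 0 0; -0.13 0 0 0; -0.18 0 0 0; -0.21 0 0 0",
)

```text
t: 8.95
eef_pos: [0.5032, 0.0805, 0.2251]
tool_rot: [0.0, 0.709, 0.705, -0.001]
contact_force: [0.1, 0.2, -0.0]
gripper_width: 0.599
grasp_force: 0.0
```

```bash
python3 - <<'E'
from h import *
a=bot.read_camera('top');b=bot.read_camera('side')
for p in (a,b):
  for n in ['thumb_bar','tab_top','stone']: print(n,[(round(d['confidence'],2),np.round(d['xyz'],3)) for d in bot.landmark_of(p,n)[:4]])
  W=cloud(p); P=W[(np.abs(W[...,0]-.506)<.03)&(np.abs(W[...,1]-.2)<.12)&(W[...,2]>.042)&(W[...,2]<.13)]
  for y in np.arange(.08,.31,.01):
    Q=P[np.abs(P[:,1]-y)<.005]
    if len(Q): print(round(y,2),np.round(np.percentile(Q[:,2],[50,100]),3),np.round([Q[:,0].min(),Q[:,0].max()],3),end='; ')
  print()
go((.505,.13,.15,90),(.505,.13,.05,90))
E
```

```text
thumb_bar [(0.62, array([0.503, 0.197, 0.077])), (0.19, array([ 0.505,  0.191, -0.005]))]
tab_top [(0.78, array([0.508, 0.289, 0.065]))]
stone [(0.79, array([0.401, 0.427, 0.001])), (0.68, array([ 0.397,  0.228, -0.001]))]
0.16 [0.054 0.054] [0.484 0.484]; 0.18 [0.061 0.064] [0.483 0.526]; 0.19 [0.074 0.084] [0.483 0.526]; 0.2 [0.063 0.081] [0.483 0.525]; 0.21 [0.062 0.069] [0.501 0.507]; 0.22 [0.051 0.059] [0.487 0.521]; 0.23 [0.049 0.056] [0.487 0.521]; 0.24 [0.055 0.064] [0.489 0.516]; 0.25 [0.068 0.073] [0.499 0.511]; 0.29 [0.061 0.067] [0.49  0.515]; 0.3 [0.063 0.067] [0.493 0.511]; 
thumb_bar [(0.36, array([0.509, 0.193, 0.075]))]
tab_top [(0.63, array([0.504, 0.296, 0.063]))]
stone [(0.69, array([0.399, 0.224, 0.002])), (0.64, array([ 0.407,  0.424, -0.001])), (0.39, array([0.503, 0.133, 0.022]))]
0.08 [0.052 0.063] [0.488 0.519]; 0.09 [0.054 0.064] [0.485 0.528]; 0.1 [0.061 0.063] [0.486 0.529]; 0.11 [0.055 0.058] [0.485 0.506]; 0.12 [0.053 0.056] [0.486 0.526]; 0.13 [0.053 0.058] [0.489 0.529]; 0.14 [0.054 0.056] [0.485 0.527]; 0.15 [0.053 0.056] [0.488 0.524]; 0.16 [0.052 0.055] [0.485 0.526]; 0.17 [0.051 0.064] [0.491 0.507]; 0.18 [0.061 0.086] [0.485 0.523]; 0.19 [0.063 0.084] [0.487 0.529]; 0.2 [0.062 0.082] [0.484 0.527]; 0.22 [0.057 0.057] [0.492 0.492]; 0.23 [0.049 0.055] [0.49  0.524]; 0.24 [0.049 0.051] [0.491 0.495]; 0.25 [0.065 0.074] [0.506 0.512]; 0.26 [0.068 0.071] [0.504 0.508]; 0.29 [0.057 0.067] [0.492 0.517]; 0.3 [0.056 0.064] [0.492 0.519]; 
t 9.35 at [0.5036 0.0867 0.2254] 90.11 grip 0.6 gf 0.0 F [-0.2 -0.   0.5]
-> (0.505, 0.13, 0.15, 90) deltas [0.0433 0.0015 0.0754] spin 0.1
-> (0.505, 0.13, 0.05, 90) deltas [0.  0.  0.1] spin 0
```

Jaw is 28 mm back and the pawl is still over. Now grip the stone by its long sides.

send_rows(
  deltas="0.03 0.001 0.02 0; 0.045 0.0015 0.05 0; 0.045 0.0015 0.08 0; 0.045 0.0015 0.12 0; 0.045 0.0015 0.12 0",
  claw=0.75,
)

```text
t: 9.85
eef_pos: [0.5015, 0.13, 0.1011]
tool_rot: [-0.002, 0.706, 0.708, -0.004]
contact_force: [-0.5, -0.4, 0.6]
gripper_width: 0.747
grasp_force: 0.0
```

send_rows(
  deltas="0 0 0.02 0; 0 0 0.045 0; 0 0 0.06 0; 0 0 0.071 0; 0 0 0.071 0",
)

```text
t: 10.35
eef_pos: [0.5048, 0.1301, 0.0339]
tool_rot: [-0.0, 0.707, 0.707, -0.001]
contact_force: [-0.2, -1.2, 0.6]
gripper_width: 0.753
grasp_force: 0.0
```

```bash
python3 -c "
from h import *
go((.5055,.1315,.034,90))"
```

```text
t 10.35 at [0.5048 0.1301 0.0339] 89.98 grip 0.753 gf 0.0 F [-0.2 -1.2  0.6]
-> (0.5055, 0.1315, 0.034, 90) deltas [ 0.0014  0.0007 -0.0001] spin -0.0
```

send_rows(
  deltas="0.001 0 0 0; 0.001 0 0 0; 0.001 0 0 0; 0.001 0 0 0; 0.001 0 0 0",
  claw=0,
  force=45,
)

```text
t: 10.85
eef_pos: [0.5061, 0.1316, 0.0355]
tool_rot: [0.001, 0.707, 0.707, 0.001]
contact_force: [-0.4, 0.1, 6.9]
gripper_width: 0.506
grasp_force: 47.0
```

send_rows(
  deltas="0.001 0 -0.003 0; 0.003 0 -0.01 0; 0.004 0 -0.025 0; 0.004 0 -0.05 0; 0.004 0 -0.08 0",
)

```text
t: 11.35
eef_pos: [0.5044, 0.1349, 0.1154]
tool_rot: [-0.001, 0.707, 0.707, -0.001]
contact_force: [0.7, -0.6, -1.2]
gripper_width: 0.503
grasp_force: 46.1
```

send_rows(
  deltas="0 0 -0.03 0; 0 0 -0.04 0; 0 0 -0.04 0; 0 0 -0.04 0",
)

```text
t: 11.75
eef_pos: [0.5046, 0.1345, 0.1536]
tool_rot: [-0.0, 0.707, 0.707, -0.001]
contact_force: [-0.5, 0.3, -2.7]
gripper_width: 0.507
grasp_force: 46.3
```

```bash
python3 -c "
from h import *
go((.49,-.03,.15,58),(.483,-.055,.13,26.5),(.483,-.055,.013,26.5))"
```

```text
t 11.75 at [0.5046 0.1345 0.1536] 89.95 grip 0.507 gf 46.3 F [-0.5  0.3 -2.7]
-> (0.49, -0.03, 0.15, 58) deltas [-0.1646 -0.0144  0.0036] spin 32.0
-> (0.483, -0.055, 0.13, 26.5) deltas [-0.0249  0.0073  0.02  ] spin 31.5
-> (0.483, -0.055, 0.013, 26.5) deltas [0.    0.    0.117] spin 0.0
```

send_rows(
  deltas="-0.03 -0.003 0 4; -0.07 -0.006 0 12; -0.11 -0.01 0 20; -0.145 -0.013 0 27; -0.165 -0.014 0 32",
)

```text
t: 12.25
eef_pos: [0.489, -0.0335, 0.1524]
tool_rot: [-0.0, 0.877, 0.481, -0.002]
contact_force: [-0.6, -0.2, -1.7]
gripper_width: 0.506
grasp_force: 46.3
```

send_rows(
  deltas="-0.01 0.003 0 7; -0.02 0.006 0.01 15; -0.025 0.007 0.02 23; -0.025 0.007 0.04 29; -0.025 0.007 0.06 31.5",
)

```text
t: 12.75
eef_pos: [0.4826, -0.0552, 0.0924]
tool_rot: [-0.0, 0.974, 0.227, -0.001]
contact_force: [-0.5, 0.4, -1.2]
gripper_width: 0.502
grasp_force: 46.3
```

```bash
python3 -c "
from h import *
go((.483,-.055,.0155,26.5))
b=bot.read_camera('side'); a=bot.read_camera('top')
for p in(a,b):
  W=cloud(p)
  for m in bot.masks_of(p,'stone')[:4]:
    P=W[m['mask']]; P=P[~np.isnan(P[:,0])]; print(np.round(np.median(P,0),3),np.round(np.percentile(P[:,2],[2,98]),3))"
```

```text
t 12.75 at [ 0.4826 -0.0552  0.0924] 26.23 grip 0.502 gf 46.3 F [-0.5  0.4 -1.2]
-> (0.483, -0.055, 0.0155, 26.5) deltas [ 0.0004 -0.      0.0769] spin -0.3
[0.406 0.419 0.031] [0.008 0.037]
[0.4   0.226 0.031] [0.004 0.036]
[0.4   0.219 0.03 ] [0.005 0.037]
[ 0.468 -0.066  0.105] [0.082 0.113]
[0.407 0.414 0.026] [0.002 0.036]
```

send_rows(
  deltas="0 0 0.025 0; 0 0 0.05 0; 0 0 0.063 0; 0 0 0.07 0; 0 0 0.073 0",
)

```text
t: 13.45
eef_pos: [0.484, -0.0549, 0.0213]
tool_rot: [-0.0, 0.973, 0.229, 0.0]
contact_force: [-0.3, -0.2, -1.5]
gripper_width: 0.506
grasp_force: 46.4
```

send_rows(
  deltas="0 0 0.001 0; 0 0 0.002 0; 0 0 0.003 0; 0 0 0.0035 0; 0 0 0.0035 0",
)

```text
t: 13.95
eef_pos: [0.4838, -0.0549, 0.018]
tool_rot: [0.0, 0.973, 0.229, 0.0]
contact_force: [-1.7, -1.0, -2.5]
gripper_width: 0.504
grasp_force: 46.4
```

send_rows(
  deltas="0 0 0.0007 0; 0 0 0.0013 0; 0 0 0.002 0; 0 0 0.0025 0; 0 0 0.0025 0",
)

```text
t: 14.45
eef_pos: [0.4837, -0.0549, 0.0155]
tool_rot: [0.0, 0.973, 0.229, -0.0]
contact_force: [-1.2, 0.1, 3.5]
gripper_width: 0.502
grasp_force: 46.9
```

Contact with the worktop. Release, rise and turn a quarter.

send_rows(
  deltas="0 0 0 0; 0 0 0 0; 0 0 0 0; 0 0 0 0; 0 0 0 0",
  claw=0.75,
)

```text
t: 14.95
eef_pos: [0.4838, -0.0549, 0.0153]
tool_rot: [0.0, 0.973, 0.229, 0.0]
contact_force: [0.1, 1.1, 1.0]
gripper_width: 0.748
grasp_force: 0.0
```

send_rows(
  deltas="0 0 -0.01 0; 0 0 -0.03 0; 0 0 -0.06 0; 0 0 -0.1 0; 0 0 -0.14 0",
)

```text
t: 15.45
eef_pos: [0.4832, -0.0548, 0.1572]
tool_rot: [-0.0, 0.973, 0.229, -0.0]
contact_force: [0.7, 0.1, -0.1]
gripper_width: 0.746
grasp_force: 0.0
```

send_rows(
  deltas="0 0 0 -8.5; 0 0 0 -17; 0 0 0 -25.5; 0 0 0 -34; 0 0 0 -42.5",
  claw=1,
)

```text
t: 15.95
eef_pos: [0.4836, -0.0549, 0.1561]
tool_rot: [0.0, 0.823, 0.569, 0.0]
contact_force: [-0.0, 0.1, 0.3]
gripper_width: 1.0
grasp_force: 0.0
```

send_rows(
  deltas="0 0 0 -8.5; 0 0 0 -17; 0 0 0 -25.5; 0 0 0 -34; 0 0 0 -42.5",
)

```text
t: 16.45
eef_pos: [0.4836, -0.055, 0.156]
tool_rot: [0.0, 0.561, 0.828, -0.0]
contact_force: [-0.2, -0.8, 0.4]
gripper_width: 1.004
grasp_force: 0.0
```

```bash
python3 - <<'E'
from h import *
a=bot.read_camera('top');b=bot.read_camera('side')
for p,l in((a,'top'),(b,'side')):
  W=cloud(p)
  P=W[(np.hypot(W[...,0]-.483,W[...,1]+.055)<.06)&(W[...,2]>.024)&(W[...,2]<.042)]
  print(l,'stone',len(P),np.round(np.median(P,0),4),rect(P) if len(P) else '')
  P=W[(np.hypot(W[...,0]-.468,W[...,1]+.22)<.06)&(W[...,2]>.03)&(W[...,2]<.06)]
  print(l,'rest',len(P),rect(P) if len(P) else '')
  for n in('stone','rest'): print([(round(d['confidence'],2),np.round(d['xyz'],3)) for d in bot.landmark_of(p,n)])
go((.484,-.055,.012,116.5))
c=lambda p,y,x:cv2.resize(p['img'][y:y+75,x:x+100,::-1],None,fx=4,fy=4,interpolation=cv2.INTER_CUBIC)
cv2.imwrite('pics/set.png',np.hstack([c(a,185,305),c(b,190,245)]))
E
```

```text
top stone 9 [ 0.4866 -0.0314  0.0309] (array([ 0.4857, -0.0321]), array([0.0308, 0.0031]), 27.2)
top rest 68 (array([ 0.4784, -0.2497]), array([0.0571, 0.0081]), 26.5)
[(0.89, array([0.402, 0.423, 0.003])), (0.78, array([0.396, 0.23 , 0.002]))]
[(0.77, array([ 0.469, -0.219,  0.001]))]
side stone 158 [ 0.4847 -0.0607  0.0323] (array([ 0.4853, -0.0547]), array([0.0642, 0.0468]), 31.5)
side rest 186 (array([ 0.4677, -0.2231]), array([0.0596, 0.0729]), 27.8)
[(0.74, array([ 0.484, -0.052,  0.002])), (0.67, array([ 0.408,  0.422, -0.002])), (0.45, array([0.398, 0.229, 0.006]))]
[(0.93, array([ 0.466, -0.22 ,  0.   ]))]
t 16.75 at [ 0.4837 -0.055   0.1556] 111.29 grip 1.001 gf 0.0 F [-0.8 -0.1 -0.1]
-> (0.484, -0.055, 0.012, 116.5) deltas [-1.000e-04  3.000e-04  1.436e-01] spin -5.2
```

View pics/set.png

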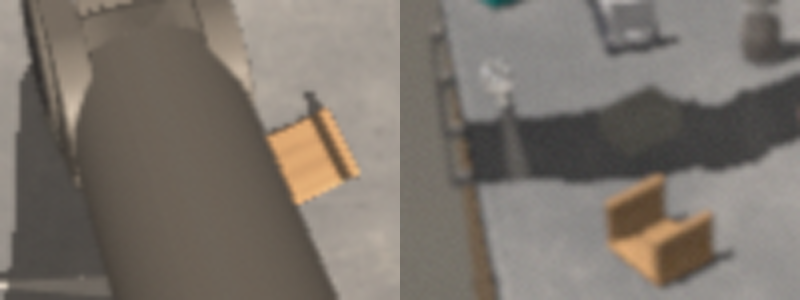

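The picture shows the stone flat in the shadow at side-crop (640,120), and the rest at (660,230) with its cheeks upright. The measured stone pose (0.4845, -0.0545) matches my placing. Next is taking it by the ends.

send_rows(
  deltas="0 0 0.03 -5; 0 0 0.07 -5.2; 0 0 0.1 -5.2; 0 0 0.125 -5.2; 0 0 0.143 -5.2",
)

```text
t: 17.25
eef_pos: [0.483, -0.0549, 0.0107]
tool_rot: [-0.001, 0.526, 0.851, -0.0]
contact_force: [0.1, 0.2, 0.1]
gripper_width: 0.999
grasp_force: 0.0
```

send_rows(
  deltas="0 0 0 0; 0 0 0 0; 0 0 0 0; 0 0 0 0; 0 0 0 0",
  claw=0,
  force=45,
)

```text
t: 17.75
eef_pos: [0.4841, -0.0551, 0.013]
tool_rot: [0.001, 0.525, 0.851, 0.0]
contact_force: [0.2, -0.3, -1.3]
gripper_width: 0.717
grasp_force: 50.2
```

send_rows(
  deltas="0 0 -0.005 0; 0 0 -0.02 0; 0 0 -0.05 0; 0 0 -0.08 0; 0 0 -0.1 0",
)

```text
t: 18.25
eef_pos: [0.4843, -0.0549, 0.1146]
tool_rot: [0.001, 0.525, 0.851, 0.0]
contact_force: [0.5, 0.1, -2.2]
gripper_width: 0.717
grasp_force: 50.2
```

```bash
python3 - <<'E'
from h import *
go((.4665,-.222,.12,116.5),(.4665,-.222,.022,116.5))
b=bot.read_camera('side'); W=cloud(b)
for m in bot.masks_of(b,'stone')[:4]:
    P=W[m['mask']]; P=P[~np.isnan(P[:,0])]; print(np.round(np.median(P,0),3),np.round(np.percentile(P[:,2],[2,98]),3))
E
```

```text
t 18.25 at [ 0.4843 -0.0549  0.1146] 116.65 grip 0.717 gf 50.2 F [ 0.5  0.1 -2.2]
-> (0.4665, -0.222, 0.12, 116.5) deltas [-0.1414 -0.0908 -0.0054] spin 0.2
-> (0.4665, -0.222, 0.022, 116.5) deltas [0.    0.    0.098] spin 0.0
[ 0.489 -0.07   0.131] [0.107 0.137]
[0.402 0.217 0.029] [0.006 0.037]
[0.407 0.41  0.027] [0.006 0.038]
```

send_rows(
  deltas="-0.03 -0.02 -0.005 0; -0.07 -0.045 -0.005 0; -0.105 -0.067 -0.005 0; -0.13 -0.083 -0.005 0; -0.141 -0.091 -0.005 0.1",
)

```text
t: 18.85
eef_pos: [0.4641, -0.2251, 0.1162]
tool_rot: [-0.001, 0.528, 0.849, -0.001]
contact_force: [1.0, -0.7, -1.6]
gripper_width: 0.718
grasp_force: 50.1
```

send_rows(
  deltas="0 0 0.015 0; 0 0 0.03 0; 0 0 0.04 0; 0 0 0.045 0; 0 0 0.045 0",
)

```text
t: 19.35
eef_pos: [0.4654, -0.2202, 0.0712]
tool_rot: [-0.001, 0.525, 0.851, 0.0]
contact_force: [0.0, -0.1, -2.1]
gripper_width: 0.717
grasp_force: 50.2
```

```bash
python3 - <<'E'
from h import *
go((.4665,-.222,.021,116.5))
u=np.array([np.cos(np.radians(26.5)),np.sin(np.radians(26.5))]);v=np.array([-u[1],u[0]])
a=bot.read_camera('top');b=bot.read_camera('side')
for p,l in((a,'top'),(b,'side')):
  W=cloud(p); D=W[...,:2]-np.array([.4665,-.222]); U=D@u;V=D@v; Z=W[...,2]
  near=(abs(U)<.045)&(abs(V)<.045)
  for n,s in(('cheek+',near&(Z>.035)&(Z<.056)&(V>.02)),('cheek-',near&(Z>.035)&(Z<.056)&(V<-.02)),('stone',near&(Z>.085)&(Z<.105)&(abs(V)<.03))):
    if s.sum()>3: print(l,n,s.sum(),'u',np.round(np.percentile(U[s],[2,98]),4),'v',np.round(np.percentile(V[s],[2,98]),4),'z',np.round(np.percentile(Z[s],[2,98]),3))
  for n in('stone','rest'): print([(round(d['confidence'],2),np.round(d['xyz'],3)) for d in bot.landmark_of(p,n)])
cv2.imwrite('pics/over.png',cv2.resize(b['img'][205:280,260:360,::-1],None,fx=6,fy=6,interpolation=cv2.INTER_CUBIC))
E
```

```text
t 19.35 at [ 0.4654 -0.2202  0.0712] 116.69 grip 0.717 gf 50.2 F [ 0.  -0.1 -2.1]
-> (0.4665, -0.222, 0.021, 116.5) deltas [-0.0021  0.0002  0.0502] spin 0.2
top cheek+ 62 u [-0.0278  0.0242] v [0.0269 0.0351] z [0.037 0.052]
top stone 79 u [-0.0364  0.033 ] v [0.0094 0.0234] z [0.086 0.102]
[(0.75, array([0.401, 0.425, 0.002])), (0.44, array([ 0.468, -0.218,  0.058]))]
[(0.5, array([ 0.466, -0.222,  0.   ]))]
side cheek+ 15 u [-0.0272 -0.0157] v [0.0241 0.0321] z [0.035 0.049]
side cheek- 75 u [-0.0284  0.0262] v [-0.0372 -0.0275] z [0.035 0.052]
side stone 225 u [-0.0432  0.0388] v [-0.0222  0.0184] z [0.086 0.104]
[(0.66, array([0.399, 0.227, 0.002])), (0.66, array([ 0.406,  0.423, -0.002])), (0.57, array([ 0.372,  0.004, -0.001])), (0.56, array([ 0.465, -0.222,  0.06 ]))]
[(0.67, array([ 0.466, -0.219,  0.001]))]
```

View pics/over.png

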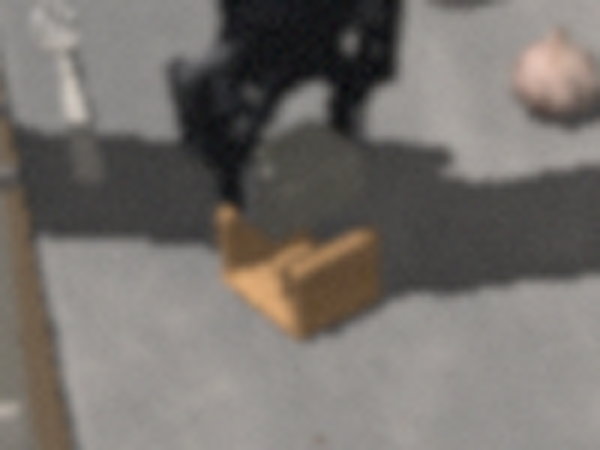

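Held stone at crop (305,175) stands over the rest (300,280), between the cheeks. It sits about 1.5 mm towards the far cheek, so I'll correct that and lower it.

send_rows(
  deltas="-0.0015 0 0.006 0; -0.0015 0 0.013 0; -0.0015 0 0.019 0; -0.0015 0 0.024 0; -0.0015 0 0.028 0",
)

```text
t: 20.15
eef_pos: [0.4661, -0.223, 0.0436]
tool_rot: [-0.0, 0.526, 0.851, -0.0]
contact_force: [0.0, 0.1, -1.8]
gripper_width: 0.715
grasp_force: 50.2
```

send_rows(
  deltas="0 0 0.004 0; 0 0 0.008 0; 0 0 0.012 0; 0 0 0.015 0; 0 0 0.018 0",
)

```text
t: 20.65
eef_pos: [0.4664, -0.2231, 0.0261]
tool_rot: [0.0, 0.526, 0.851, -0.0]
contact_force: [-0.2, 0.5, -1.7]
gripper_width: 0.716
grasp_force: 50.2
```

send_rows(
  deltas="0 0 0 0; 0 0 0.001 0; 0 0 0.001 0; 0 0 0.002 0; 0 0 0.002 0",
)

```text
t: 21.15
eef_pos: [0.4664, -0.2231, 0.0243]
tool_rot: [0.0, 0.526, 0.851, 0.0]
contact_force: [0.7, 0.6, -1.4]
gripper_width: 0.717
grasp_force: 50.2
```

send_rows(
  deltas="0 0 0.0007 0; 0 0 0.0014 0; 0 0 0.002 0; 0 0 0.0025 0; 0 0 0.0025 0",
)

```text
t: 21.65
eef_pos: [0.4663, -0.2231, 0.0217]
tool_rot: [-0.0, 0.526, 0.851, -0.0]
contact_force: [-0.7, 0.3, -1.8]
gripper_width: 0.717
grasp_force: 50.2
```

send_rows(
  deltas="0 0 0.0004 0; 0 0 0.0008 0; 0 0 0.0012 0; 0 0 0.0012 0",
)

```text
t: 22.05
eef_pos: [0.4664, -0.2231, 0.0207]
tool_rot: [0.0, 0.526, 0.851, -0.0]
contact_force: [0.1, 0.1, 1.2]
gripper_width: 0.717
grasp_force: 50.4
```

send_rows(
  deltas="0 0 0.0004 0; 0 0 0.0004 0; 0 0 0.0004 0; 0 0 0.0004 0; 0 0 0.0004 0",
  claw=1,
)

```text
t: 22.55
eef_pos: [0.4664, -0.2232, 0.0202]
tool_rot: [0.0, 0.526, 0.851, -0.0]
contact_force: [0.0, -0.0, -0.7]
gripper_width: 0.997
grasp_force: 0.0
```

send_rows(
  deltas="0 0 -0.02 0; 0 0 -0.06 0; 0 0 -0.1 0; 0 0 -0.15 0; 0 0 -0.2 0",
)

```text
t: 23.05
eef_pos: [0.4658, -0.2228, 0.2219]
tool_rot: [-0.0, 0.526, 0.851, 0.0]
contact_force: [0.4, -0.7, -0.1]
gripper_width: 0.998
grasp_force: 0.0
```

send_rows(
  deltas="-0.05 0 0 0; -0.1 0 0 0; -0.14 0 0 0; -0.18 0 0 0; -0.2 0 0 0",
)

```text
t: 23.55
eef_pos: [0.5559, -0.4058, 0.2196]
tool_rot: [0.0, 0.527, 0.85, -0.001]
contact_force: [0.2, 0.6, 0.5]
gripper_width: 1.0
grasp_force: 0.0
```

```bash
python3 - <<'E'
from h import *
u=np.array([np.cos(np.radians(26.5)),np.sin(np.radians(26.5))]);v=np.array([-u[1],u[0]])
a=bot.read_camera('top');b=bot.read_camera('side')
for p,l in((a,'top'),(b,'side')):
  W=cloud(p); D=W[...,:2]-np.array([.4665,-.222]); U=D@u;V=D@v; Z=W[...,2]
  s=(abs(U)<.045)&(abs(V)<.024)&(Z>.03)&(Z<.055)
  if s.sum(): print(l,s.sum(),'u',np.round(np.percentile(U[s],[2,50,98]),4),'v',np.round(np.percentile(V[s],[2,50,98]),4),'z',np.round(np.percentile(Z[s],[2,50,98]),3), rect(W[s]))
  for n in('stone','rest','thumb_bar','tab_top'): print(n,[(round(d['confidence'],2),np.round(d['xyz'],3)) for d in bot.landmark_of(p,n)[:4]])
c=lambda p,y,x:cv2.resize(p['img'][y:y+75,x:x+100,::-1],None,fx=4,fy=4,interpolation=cv2.INTER_CUBIC)
cv2.imwrite('pics/end.png',np.hstack([c(a,190,330),c(b,205,260)]))
go()
E
```

```text
top 293 u [-0.0322 -0.0033  0.0266] v [-0.0225 -0.0003  0.0201] z [0.033 0.04  0.045] (array([ 0.4648, -0.2243]), array([0.0617, 0.0444]), 26.5)
stone [(0.86, array([ 0.468, -0.222,  0.01 ])), (0.75, array([0.398, 0.229, 0.002])), (0.72, array([0.403, 0.426, 0.001]))]
rest [(0.68, array([ 0.467, -0.22 , -0.   ]))]
thumb_bar [(0.43, array([0.506, 0.195, 0.08 ]))]
tab_top [(0.87, array([0.508, 0.288, 0.065]))]
side 166 u [-0.0318 -0.0074  0.0284] v [-0.0224 -0.0012  0.0191] z [0.032 0.041 0.045] (array([ 0.4656, -0.2226]), array([0.0644, 0.0432]), 29.2)
stone [(0.58, array([ 0.466, -0.224,  0.014])), (0.54, array([0.401, 0.226, 0.005])), (0.44, array([ 0.406,  0.426, -0.   ])), (0.4, array([ 0.465, -0.219,  0.003]))]
rest [(0.73, array([ 0.466, -0.221,  0.004]))]
thumb_bar [(0.48, array([0.506, 0.195, 0.077]))]
tab_top [(0.53, array([0.505, 0.297, 0.066]))]
t 24.05 at [ 0.5557 -0.4012  0.2206] 116.62 grip 1.0 gf 0.0 F [ 0.1 -0.5  0.7]
```

View pics/end.png

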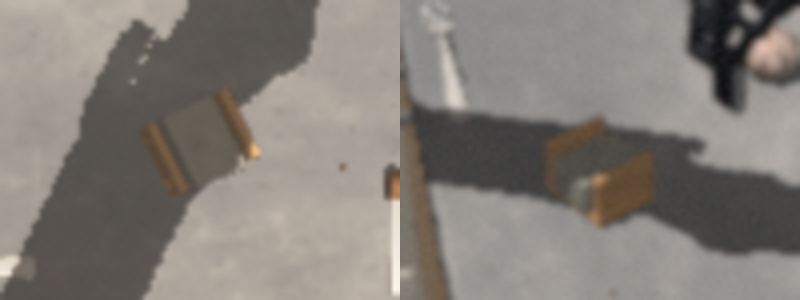

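The stone lies flat between both cheeks, at (202,135) in the top view with its top at z≈0.040, and the jaw is open with the pawl over.

```bash
python3 -c "
from station import bot
print(bot.hand_in())"
```

```text
the job is handed in; nothing more can be done
None
```

I handed the job in at about 24 s: the stone lies flat between the rest's cheeks, the clamp's jaw is 28 mm open with its pawl thrown over, and nothing was dropped; the hand-in gave back no verdict.

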